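# Roll the gas sampling cylinder into its V cradle

### The job

Roll the steel gas sampling cylinder along the bench by pushing its side with the fingers, up the cradle's low ramp, until it lies down in the V groove; then push it lengthwise by its free end until its other end touches the blue end stop, and let go with it lying seated there. Only push it, gently, never lifting it off what it lies on, and leave the dropper bottle, the blue cap and the sample cup where they stand.

Things in the scene. Friction and masses are not known exactly. Their poses are not given: they have to be found in the camera images.
- cylinder: Loose polished steel cylinder, 36 mm across, domed ends, two green bands, about 0.35 kg. Origin: its centre, 18 mm above the bench. Lies along its y axis, 160 mm in all: 144 mm over the domes plus an 8 mm brass port (14 mm across) at each end. Rolls freely: push slowly. Starts before the ramp, within 0.12 rad of parallel to the groove, its stop-side (-y) end 25 to 45 mm short of the stop's plane.
- cradle: Aluminium V cradle fixed to the bench; yaw varies. Origin: on the bench below the groove's bottom line. The groove runs along y from +105 mm (open end) to -70 mm (blue end stop). On the -x side, facing cylinder and robot, a ramp rises from x = -72 mm to the lip. Groove faces slope 30 degrees: bottom z = 2 mm at x = 0, back edge z = 25 mm at x = 40 mm; upright back at x = 50 mm.
- seat (a point): Where the cylinder's centre is when it lies in the groove with its port against the end stop: in the cradle's frame x = 0, y = 10 mm, z = 23 mm; axes as the cradle's.
- lip (a point): Middle of the lip between ramp and groove, its highest line, 11 mm above the bench: in the cradle's frame x = -16 mm, y = 18 mm.
- stop_face (a point): Point on the blue end stop that the port comes to touch: in the cradle's frame x = 0, y = -70 mm, z = 23 mm. The stop plate spans x = -30 to 50 mm and y = -82 to -70 mm and is 46 mm high.
- dropper_bottle: Bystander: loose white dropper bottle with a yellow cap, 34 mm in diameter, 72 mm high, standing on the far side of the end stop. Origin: centre of its underside.
- bottle_cap: Bystander: loose blue screw cap, 36 mm in diameter, 14 mm high, lying on the bench before the stop end of the cradle. Origin: centre of its underside.
- sample_cup: Bystander: small loose white cup, 27 mm in diameter, 26 mm high, standing close behind the cradle's upright back. Origin: centre of its underside.
There are look-alikes about, which are no part of the job. What is shaped like the cylinder but turquoise is not meant.

How it is judged (in metres and radians):
On the way, in this order (a step that is already met when the one before it is completed fails the run):
1. the cylinder is rolled along the bench (it has turned about its axis) (angle between cylinder's own z axis and vertical above 1 rad and x of cylinder in the frame of seat below -0.03 m), for 0.1 s.
2. the cylinder lies in the V groove, not yet against the stop (x of cylinder in the frame of seat between -0.005 and 0.005 m and z of cylinder in the frame of seat between -0.004 and 0.004 m and angle between the y axis of cylinder and the y axis of cradle, either way round below 0.06 rad and y of cylinder in the frame of seat above 0.004 m), for 0.2 s.
3. the cylinder has been slid along the groove against the end stop (x of cylinder in the frame of seat between -0.005 and 0.005 m and z of cylinder in the frame of seat between -0.004 and 0.004 m and angle between the y axis of cylinder and the y axis of cradle, either way round below 0.06 rad and y of cylinder in the frame of seat below 0.003 m), for 0.2 s.
At the end, for the whole second after the job is handed in: The cylinder rests in the V groove (centre within 4 mm of the seat across the groove and in height, axis within 0.05 rad of the groove's) with its port within 3 mm of the end stop, at rest; the bottle, cap and cup stand within 15 mm of where they were (x of cylinder in the frame of seat between -0.004 and 0.004 m and z of cylinder in the frame of seat between -0.004 and 0.004 m and angle between the y axis of cylinder and the y axis of cradle, either way round below 0.05 rad and y of cylinder in the frame of seat between -0.003 and 0.003 m and linear speed of cylinder below 0.01 m/s and distance of each of dropper_bottle, bottle_cap, sample_cup from where it was at the start of the episode below 0.015 m and angle between each of dropper_bottle, bottle_cap, sample_cup's own z axis and vertical below 0.2 rad); the robot touches nothing.
It fails at once if the cylinder is lifted off the bench (centre over 28 mm high before the ramp, or over 42 mm anywhere) ((x of cylinder in the frame of seat below -0.085 m and height (world z) of cylinder above 0.028 m) or height (world z) of cylinder above 0.042 m).
It fails at once if the fingers press or squeeze the cylinder with more than 30 N (contact force between the fingers and cylinder above 30 N).
It fails at once if one end of the cylinder is lifted (axis tipped more than 0.25 rad) (angle between cylinder's own y axis and vertical below 1.32 rad or angle between cylinder's own y axis and vertical above 1.82 rad).
It fails at once if the cylinder is rammed against the cradle with more than 40 N (contact force between cylinder and cradle above 40 N).
It fails at once if the bottle, cap or cup is moved or knocked over (distance of any of dropper_bottle, bottle_cap, sample_cup from where it was at the start of the episode above 0.015 m or angle between any of dropper_bottle, bottle_cap, sample_cup's own z axis and vertical above 0.3 rad).
It also fails if it takes over 48 s, if anything falls off the work surface, if the arm or the gripper's body presses on something with over 40 N, if the wrist force passes 120 N, or if a joint passes its speed limit or range.

### The arm

A 6-joint arm with a two-finger parallel gripper is mounted at the origin on a cart in front of the work surface, level with it; the furniture and walls round the work are solid. World frame = base frame: x ahead of the robot, y to its left, z up, the work surface at z = 0. Lengths are in m, angles in degrees, forces in N, time in s.
With the tool pointing down it reaches from about 0.3 to 0.75 m from the base axis. Payload 8.5 kg.
Tool frame: the origin (TCP) lies midway between the tips of the shut fingers; the grasp point (between the pads) lies 19 mm behind it; z points along the fingers, y is the line along which they close (so a half turn about z gives the same grasp; the last joint's range is limited). The gripper opens to 85 mm and grips with 20 to 120 N. Pads are 22 mm wide; open, the fingers measure 114 mm over their backs; the gripper's body (76 mm by 85 mm) begins 54 mm behind the grasp point. The pads swing forward as they close: fully open they stand 13 mm farther back than shut.
Start: joints at [63.237, 21.807, 74.336, -0, 83.858, -12.336], TCP at [0.137, 0.533, 0.231] pointing down, gripper open.
Joint ranges: [-178.18, 178.18], [-50.72, 133.34], [12.68, 142.11], [-81.47, 261.47], [9.98, 163.14], [-165.26, 165.26]. Speed limits (degrees/s): [136.94, 136.94, 180, 180, 180, 180].

### API

Orientations are given as a 3x3 rotation matrix whose columns are the frame's x, y, z axes.
In Python, from rig import env, get_image, close_job gives the robot as it stands.
- The arm moves only by the tool step_arm, never from a script. Its argument "targets" is a list of rows, each a list of 2 entries, a list of its own where there are three numbers: the shift along the tool's x, y, z as a fraction of full scale, then the turn, a rotation vector about the tool's x, y, z as a fraction of full scale. In form: [[[x, y, z], [wx, wy, wz]], ...]. A call has 1 to 10 rows; each row is the pose to reach, as a shift and turn from the pose commanded when the call began, along the tool's axes at that moment; what a row does not reach only later rows make up. Full scale, the value 1, is 0.3 m for a shift and 45 degrees for a turn. A row lasts 1/12 s, in which the tool goes at most 41.7 mm and 7.16 degrees, less where a joint would pass 70% of its speed; a pose out of reach is approached as far as the arm can. A call with a number of a shift or a turn outside -1 to 1 is refused whole. A call with a gripper value outside its range is refused whole. "jaw" is the finger opening in mm, from 0 to 85.4, set as the call begins (left out, the last holds). The fingers move at their own pace and stop on an object; "grip_force" is the grip in N (left out, the last holds). Time passes only in rows, so rows that repeat a pose let the fingers close. It gives the time, the measured TCP pose, the force, the opening and the grip force at its end, in the units of the state.
- env.observe(): the state, without advancing time (a new reading comes with each control period).
- get_image(name): name is "scene" or "top" or "wrist"; returns a dict with "img" (400x640x3 uint8, red, green, blue), "z_map" (400x640 float32, m along the optical axis (not along the pixel's ray), 0 where there is no reading), "intrinsics" (3x3 intrinsics, pixels), "D" ([k1, k2, p1, p2, k3] as OpenCV has them; the pictures are not rectified), "rvec" (rotation vector, rad) and "tvec" (3), from world to camera coordinates, as OpenCV has them. Camera axes: x right, y down, z forward; pixel columns grow to the right and rows downward; lengths in m; the calibration is good to about 2 mm. A picture is of the moment at which its call begins.
- close_job(): hands the job in; it is judged then, once.
The state is a dict: "time_s": time; "q": joint angles; "qvel": joint speeds; "joint_efforts": joint torques, N m; "position": TCP position; "tool_rot": TCP orientation; "ft_force": force on the tool from outside, world axes, zero at the start; "wrist_torque": the same for the moment, N m; "grip_width": finger opening in m; "gripper_force": force on a finger pad.
Only numpy, scipy, OpenCV 4.12 (cv2) and the standard library are available. Lean on these libraries where they do the work, as an engineer would, in place of code of your own. Each camera call takes 0.05 s, during which the arm holds its last target. There are 200 camera calls.

## Working session

There is one attempt and no reset: what is moved stays moved. The work goes in short steps, Python scripts to look and compute and a tool call to move; the robot and the scene stay as the last step left them, time stands still between calls to the robot, and variables do not carry over. Pictures are saved under pics/ and viewed, at most 10 in all, crops included, and the job is handed in when it is done.

Besides the shell and the picture viewer there is one more tool, called after "Emit:" by a JSON object that holds its "api" and its "payload", one argument or row to a line. step_arm: Moves the arm, as the interface text tells. Its arguments: {"type":"object","properties":{"targets":{"type":"array","items":{"type":"array"}},"jaw":{"type":"number"},"grip_force":{"type":"number"}},"required":["targets"]}

```bash
mkdir -p pics; ls; cat > h.py <<'E'
import numpy as np, cv2
from rig import env, get_image, close_job
def grab(n):
    d=get_image(n); d={k:(np.asarray(v) if k!='x' else v) for k,v in d.items()}; return d
def rays(d,uv):
    uv=np.asarray(uv,float).reshape(-1,1,2)
    n=cv2.undistortPoints(uv,d['intrinsics'].astype(float),d['D'].astype(float)).reshape(-1,2)
    R=cv2.Rodrigues(d['rvec'].astype(float))[0]; t=d['tvec'].reshape(3)
    return -R.T@t, np.c_[n,np.ones(len(n))], R
def plane(d,uv,z):
    c,n,R=rays(d,uv); r=n@R; return c+r*((z-c[2])/r[:,2])[:,None]
def cloud(d):
    h,w=d['z_map'].shape; v,u=np.mgrid[:h,:w]
    c,n,R=rays(d,np.c_[u.ravel(),v.ravel()]); 
    return ((n*d['z_map'].reshape(-1,1))@R+c).reshape(h,w,3)
E
python3 - <<'E'
from h import *
for n in ['top','scene']:
    d=grab(n); cv2.imwrite(f'pics/{n}0.png',cv2.cvtColor(d['img'],cv2.COLOR_RGB2BGR)); np.savez(f'{n}0.npz',**d)
    print(n,d['z_map'].min(),d['z_map'].max(),rays(d,[[320,200]])[0])
o=env.observe(); print(o)
E
```

```text
pics
top 0.0 1.6355282 [ 0.45884577 -0.15316     0.9134839 ]
scene 0.0 1.7467855 [ 0.05920283 -0.45753852  0.65947452]
{'time_s': 0.1, 'q': array([ 6.32376633e+01,  2.18360509e+01,  7.43773360e+01, -1.66254856e-03,
        8.38590427e+01, -1.23348186e+01]), 'qvel': array([ 0.03501109, -0.13523278, -0.13394403,  0.02131216,  0.04373352,
        0.10229404]), 'joint_efforts': array([ 5.02768773e-03, -4.49220872e+01, -2.31656170e+01, -1.04846565e-04,
        3.62140956e-03, -3.23028542e-05]), 'position': array([0.13691771, 0.53242035, 0.23080174]), 'tool_rot': array([[-9.68464320e-01,  2.49151691e-01, -5.43467379e-04],
       [ 2.49152166e-01,  9.68463678e-01, -1.14171285e-03],
       [ 2.41868728e-04, -1.24111424e-03, -9.99999201e-01]]), 'ft_force': array([-0.03995159, -0.16002978, -0.53706074]), 'wrist_torque': array([ 0.05321944, -0.00116209,  0.03276853]), 'gripper_force': 0.0, 'grip_width': 0.08547156925314854}
```

View pics/top0.png

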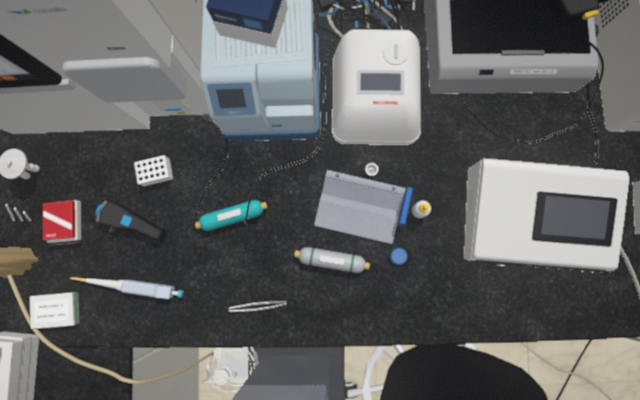

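View pics/scene0.png

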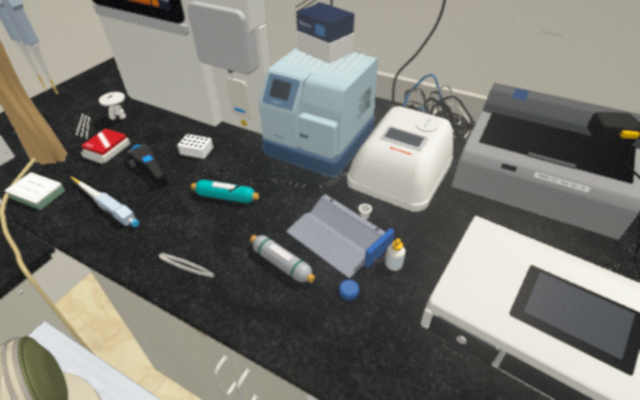

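The top view shows the steel cylinder at (332,260) with brass ports at about (297,254) and (367,266). The cradle is at (362,207), its blue stop at (407,205), the bottle at (421,209), the cap at (399,257) and the cup at (372,169). The turquoise decoy is at (231,215). The scene view agrees.

```bash
cat > meas.py <<'E'
from h import *
def comps(m,lo):
    n,l,s,c=cv2.connectedComponentsWithStats(m.astype(np.uint8)); return [(c[i],s[i,4],l==i) for i in range(1,n) if s[i,4]>=lo]
def brass(d,roi):
    hsv=cv2.cvtColor(d['img'],cv2.COLOR_RGB2HSV); H,S,V=[hsv[...,i].astype(int) for i in range(3)]
    m=(H>8)&(H<28)&(S>90)&(V>80); k=np.zeros_like(m); u0,v0,u1,v1=roi; k[v0:v1,u0:u1]=1
    return comps(m&k,5)
E
python3 - <<'E'
from meas import *
for n,roi in [('top',(270,230,390,285)),('scene',(235,220,330,295))]:
    d=dict(np.load(f'{n}0.npz')); hsv=cv2.cvtColor(d['img'],cv2.COLOR_RGB2HSV); H,S,V=[hsv[...,i].astype(int) for i in range(3)]
    P=cloud(d)
    for c,a,m in brass(d,roi): print(n,'brass',c,a,plane(d,c,0.02)[0].round(4), P[m].mean(0).round(4))
    b=(H>100)&(H<125)&(S>140)
    for c,a,m in comps(b,60):
        q=np.median(P[m],0)
        if not(0.2<q[0]<0.75 and -0.5<q[1]<0.2): continue
        uv=np.argwhere(m)[:,::-1]
        top=m&(P[...,2]>0.040)
        print(n,'blue',c.round(1),a,q.round(4),P[m][:,2].min().round(3),P[m][:,2].max().round(3))
        z=0.046 if P[m][:,2].max()>0.03 else 0.014
        mm=top if z>0.03 else m
        w=plane(d,np.argwhere(mm)[:,::-1],z)[:,:2].astype(np.float32)*1000
        if len(w)>4:print('   rect',cv2.minAreaRect(w))
d=dict(np.load('top0.npz'));P=cloud(d)
for v in (180,190,200,207,215,225,232,240): print(v,P[v,340].round(4),P[v,375].round(4))
s=P[(P[...,2]>0.003)&(P[...,2]<0.06)&(P[...,0]>0.2)&(P[...,0]<0.55)&(P[...,1]>-.45)&(P[...,1]<.1)]
print(len(s))
cr=cv2.resize(d['img'][140:300,260:450],None,fx=4,fy=3.7,interpolation=cv2.INTER_CUBIC)
cr=cv2.resize(d['img'][150:290,270:450],None,fx=4,fy=4,interpolation=cv2.INTER_CUBIC); cv2.imwrite('pics/crop.png',cr[...,::-1])
E
```

```text
top brass [296.18918919 253.40540541] 37 [ 0.4707 -0.0707  0.02  ] [ 0.4708 -0.0704  0.0176]
top brass [367.15 265.45] 40 [ 0.4425 -0.2214  0.02  ] [ 0.4425 -0.2215  0.0179]
top blue [405.2 205.7] 229 [ 0.5648 -0.3028  0.0463] 0.001 0.913
   rect ((566.6060180664062, -303.8032531738281), (11.834232330322266, 78.8124771118164), 75.55941009521484)
scene brass [252.41176471 237.47058824] 34 [ 0.472  -0.0676  0.02  ] [ 0.4748 -0.065   0.0157]
scene brass [310.93548387 277.98387097] 62 [ 0.4428 -0.2215  0.02  ] [ 0.4436 -0.221   0.0187]
scene blue [378.8 245.9] 349 [ 0.5579 -0.3069  0.0432] 0.01 0.051
   rect ((564.39501953125, -306.76629638671875), (12.655863761901855, 80.4961929321289), 76.36144256591797)
scene blue [348.6 293.6] 125 [ 0.4487 -0.2973  0.0128] 0.002 0.659
180 [ 0.6275 -0.1677  0.0227] [ 6.303e-01 -2.461e-01 -5.000e-04]
190 [ 0.6072 -0.1674  0.0128] [ 0.6046 -0.2434  0.0186]
200 [ 0.5859 -0.167   0.0068] [ 0.5842 -0.2437  0.0077]
207 [ 0.57   -0.1666  0.0098] [ 0.5694 -0.2438  0.0021]
215 [ 0.5526 -0.1662  0.0084] [ 0.5507 -0.2423  0.0113]
225 [ 0.5311 -0.1658  0.0034] [ 0.5292 -0.2419  0.0079]
232 [ 0.5158 -0.1655  0.002 ] [ 0.5144 -0.2421  0.0012]
240 [ 0.4984 -0.1651  0.0008] [ 4.970e-01 -2.417e-01 -3.000e-04]
5837
```

View pics/crop.png

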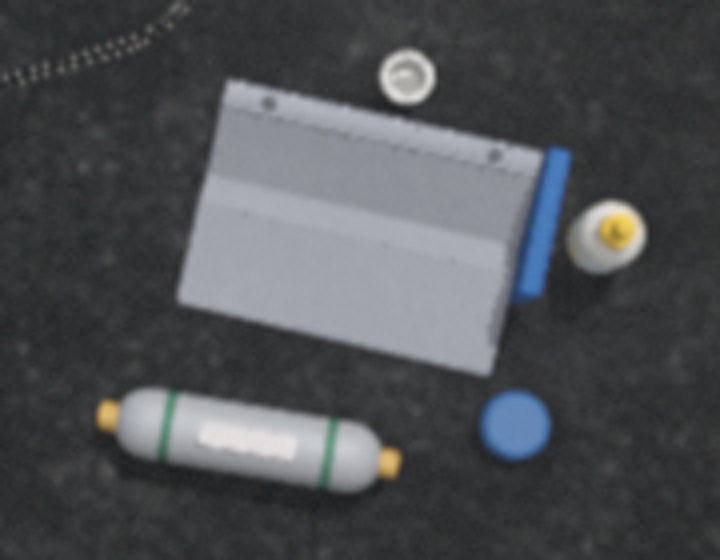

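The crop shows the ramp front edge running from crop (178,302) to (490,375). The stop is on the right, the cap is below it at (516,425), and the cylinder lies slightly skewed in front of the ramp. I'll refine the cradle yaw and plan from there.

```bash
cat >> h.py <<'E'
PSI=np.radians(-14.0); O=np.array([0.5742,-0.2289])
def RC(): return np.array([[np.cos(PSI),-np.sin(PSI)],[np.sin(PSI),np.cos(PSI)]])
def toC(p): return (np.asarray(p)[...,:2]-O)@RC()
def toW(p): return O+np.asarray(p)@RC().T
def shift(pw):   # fraction-of-scale shift in current tool axes (measured pose)
    o=env.observe(); return (o['tool_rot'].T@(np.asarray(pw)-o['position'])/0.3).round(4)
E
python3 - <<'E'
from meas import *
d=dict(np.load('top0.npz'));P=cloud(d)
crop=lambda u,v:(270+u/4-.375,150+v/4-.375)
f=plane(d,[crop(178,302),crop(490,375)],0.0); print(f, np.degrees(np.arctan2(*(f[0]-f[1])[:2])))
# plane fits: groove back face, ramp
C=toC(P[...,:2].reshape(-1,2)); Z=P[...,2].ravel()
for nm,x0,x1 in [('ramp',-.062,-.026),('back',.008,.032),('front',-.013,-.003)]:
    k=(C[:,0]>x0)&(C[:,0]<x1)&(C[:,1]>-.05)&(C[:,1]<.095)&(Z<.04)&(Z>-.005)
    A=np.c_[P[...,:2].reshape(-1,2)[k],np.ones(k.sum())]; c=np.linalg.lstsq(A,Z[k],rcond=None)[0]
    print(nm,k.sum(),'slope',np.degrees(np.arctan(np.hypot(*c[:2]))),'yaw',np.degrees(np.arctan2(c[1],c[0])), 'z at O',c@np.r_[O,1])
hsv=cv2.cvtColor(d['img'],cv2.COLOR_RGB2HSV)
for c in [(399,256.5),(421,208),(372,169)]: print(toC(plane(d,c,0.014)[0]))
cy=np.array([[.4712,-.0692],[.4427,-.2215]]); print('cyl',toC(cy),toC(cy.mean(0)))
a=toW([-.195,.052]); print(a,shift([*a,.10]))
E
```

```text
[[ 0.53219762 -0.10895099  0.        ]
 [ 0.48884873 -0.27878084  0.        ]] 14.318942813280316
ramp 1108 slope 11.321092786792365 yaw -14.535888689379183 z at O 0.01491139715355444
back 782 slope 29.441186202312256 yaw -14.759129289589175 z at O 0.0023882784925380873
front 273 slope 29.78040995748298 yaw 165.49014741574794 z at O 0.0036625824982258748
[-0.09584073 -0.08745041]
[ 0.01725805 -0.11275842]
[0.07817696 0.00924325]
cyl [[-0.13857539  0.13003827]
 [-0.12938411 -0.02463254]] [-0.13397975  0.05270287]
[ 0.39757227 -0.13126985] [-1.3928 -1.9255  0.4381]
```

Emit:
{"api": "step_arm", "payload": {
  "targets": [
    [[-0.6,-0.5,0],[0,0,0]],
    [[-0.6,-0.5,0],[0,0,0]],
    [[-0.6,-0.5,0],[0,0,0]],
    [[-0.6,-0.5,0],[0,0,0]],
    [[-0.6,-0.5,0],[0,0,0]],
    [[-0.6,-0.5,0],[0,0,0]],
    [[-0.6,-0.5,0],[0,0,0]]
  ],
  "jaw": 60,
  "grip_force": 20
}}

```text
time_s: 0.68
position: [0.276, 0.3395, 0.2312]
tool_rot: [[-0.967, 0.254, 0.0], [0.254, 0.967, -0.001], [-0.0, -0.001, -1.0]]
ft_force: [-0.6, 1.1, -0.4]
grip_width: 0.0598
gripper_force: 0.0
```

Emit:
{"api": "step_arm", "payload": {
  "targets": [
    [[-0.5,-0.7,0],[0,0,0]],
    [[-0.5,-0.7,0],[0,0,0]],
    [[-0.5,-0.7,0],[0,0,0]],
    [[-0.5,-0.7,0],[0,0,0]],
    [[-0.5,-0.7,0],[0,0,0]],
    [[-0.5,-0.7,0],[0,0,0]],
    [[-0.5,-0.7,0],[0,0,0]],
    [[-0.5,-0.7,0],[0,0,0]]
  ]
}}

```text
time_s: 1.35
position: [0.3677, 0.1001, 0.2311]
tool_rot: [[-0.967, 0.253, -0.0], [0.253, 0.967, 0.0], [0.0, -0.0, -1.0]]
ft_force: [-0.2, 0.2, 0.1]
grip_width: 0.0597
gripper_force: 0.0
```

Emit:
{"api": "step_arm", "payload": {
  "targets": [
    [[-0.3,-0.72,0.3],[0,0,0]],
    [[-0.3,-0.72,0.3],[0,0,0]],
    [[-0.3,-0.72,0.3],[0,0,0]],
    [[-0.3,-0.72,0.3],[0,0,0]],
    [[-0.3,-0.72,0.3],[0,0,0]],
    [[-0.3,-0.72,0.3],[0,0,0]],
    [[-0.3,-0.72,0.3],[0,0,0]],
    [[-0.3,-0.72,0.3],[0,0,0]],
    [[-0.3,-0.72,0.3],[0,0,0]]
  ]
}}

```text
time_s: 2.1
position: [0.4003, -0.1282, 0.1413]
tool_rot: [[-0.969, 0.248, -0.001], [0.248, 0.969, 0.001], [0.001, 0.001, -1.0]]
ft_force: [-0.1, 0.7, -0.1]
grip_width: 0.0601
gripper_force: 0.0
```

```bash
sed -i 's/^PSI=.*/PSI=np.radians(-14.43); O=np.array([0.5755,-0.2288])/' h.py
cat > st.py <<'E'
from meas import *
def st():
    o=env.observe(); print('t',o['time_s'],'C',toC(o['position']).round(4),'z',o['position'][2].round(4),'yaw',np.degrees(np.arctan2(o['tool_rot'][1,1],o['tool_rot'][0,1])).round(2),'ft',o['ft_force'].round(2),'w',o['grip_width'].round(4),'q',np.round(o['q'],1))
st()
E
python3 st.py
```

```text
Traceback (most recent call last):
  File "st.py", line 4, in <module>
    st()
    ~~^^
  File "st.py", line 3, in st
    o=env.observe(); print('t',o['time_s'],'C',toC(o['position']).round(4),'z',o['position'][2].round(4),'yaw',np.degrees(np.arctan2(o['tool_rot'][1,1],o['tool_rot'][0,1])).round(2),'ft',o['ft_force'].round(2),'w',o['grip_width'].round(4),'q',np.round(o['q'],1))
                                                                                                                                                                                                                      ^^^^^^^^^^^^^^^^^^^^^
AttributeError: 'float' object has no attribute 'round'
```

Emit:
{"api": "step_arm", "payload": {
  "targets": [
    [[0,0,0.12],[0,0,0]],
    [[0,0,0.22],[0,0,0]],
    [[0,0,0.3],[0,0,0]],
    [[0,0,0.37],[0,0,0]],
    [[0,0,0.41],[0,0,0]],
    [[0,0,0.43],[0,0,0]],
    [[0,0,0.437],[0,0,0]],
    [[0,0,0.437],[0,0,0]],
    [[0,0,0.437],[0,0,0]]
  ]
}}

```text
time_s: 2.85
position: [0.4008, -0.1295, 0.0111]
tool_rot: [[-0.969, 0.248, 0.001], [0.248, 0.969, -0.001], [-0.002, -0.001, -1.0]]
ft_force: [-0.8, -0.3, 0.1]
grip_width: 0.06
gripper_force: 0.0
```

```bash
sed -i "s/o\['grip_width'\].round(4)/round(o['grip_width'],4)/" st.py; cat >> st.py <<'E'
import sys
def cyl():
    for n,roi in [('top',(270,180,410,285)),('scene',(235,190,390,295))]:
        d=grab(n); r=[]
        for c,a,m in brass(d,roi):
            w=plane(d,c,float(sys.argv[1]))[0]; r.append((a,toC(w).round(4)))
        print(n,r)
    return d
if len(sys.argv)>1:
    d=cyl()
    if len(sys.argv)>2: cv2.imwrite('pics/'+sys.argv[2],cv2.resize(d['img'][170:330,200:440],None,fx=3,fy=3,interpolation=cv2.INTER_CUBIC)[...,::-1])
E
python3 st.py 0.019 a1.png
```

```text
t 2.85 C [-0.1939  0.0526] z 0.0111 yaw 75.63 ft [-0.8  -0.3   0.07] w 0.06 q [ -34.1   28.4  111.3    0.    40.3 -109.7]
top [(np.int32(33), array([-0.1401,  0.1274])), (np.int32(39), array([-0.1307, -0.0259]))]
scene [(np.int32(62), array([-0.1299, -0.0253]))]
```

View pics/a1.png

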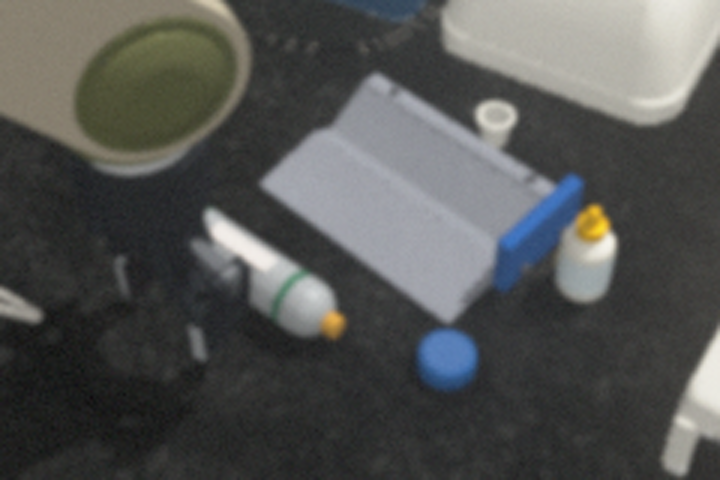

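The fingers at crop (200,260) are behind the cylinder; its stop-side port is at (333,323) and the bystanders are clear. Now I push slowly, where tool -x is cradle +x.

Emit:
{"api": "step_arm", "payload": {
  "targets": [
    [[-0.01,0,0],[0,0,0]],
    [[-0.02,0,0],[0,0,0]],
    [[-0.03,0,0],[0,0,0]],
    [[-0.04,0,0],[0,0,0]],
    [[-0.05,0,0],[0,0,0]],
    [[-0.06,0,0],[0,0,0]],
    [[-0.07,0,0],[0,0,0]],
    [[-0.078,0,0],[0,0,0]],
    [[-0.084,0,0],[0,0,0]],
    [[-0.09,0,0],[0,0,0]]
  ]
}}

```text
time_s: 3.78
position: [0.4265, -0.1366, 0.0102]
tool_rot: [[-0.968, 0.249, -0.0], [0.249, 0.968, 0.0], [0.0, 0.0, -1.0]]
ft_force: [-1.4, 0.2, 1.0]
grip_width: 0.0599
gripper_force: 0.7
```

Emit:
{"api": "step_arm", "payload": {
  "targets": [
    [[-0.006,0,0],[0,0,0]],
    [[-0.012,0,0],[0,0,0]],
    [[-0.018,0,0],[0,0,0]],
    [[-0.024,0,0],[0,0,0]],
    [[-0.03,0,0],[0,0,0]],
    [[-0.036,0,0],[0,0,0]],
    [[-0.042,0,0],[0,0,0]],
    [[-0.048,0,0],[0,0,0]],
    [[-0.054,0,0],[0,0,0]],
    [[-0.06,0,0],[0,0,0]]
  ]
}}

```text
time_s: 4.62
position: [0.444, -0.1411, 0.0102]
tool_rot: [[-0.968, 0.249, 0.0], [0.249, 0.968, -0.0], [-0.0, -0.0, -1.0]]
ft_force: [-0.1, 0.4, -0.1]
grip_width: 0.06
gripper_force: 0.1
```

```bash
python3 st.py 0.019
```

```text
t 4.6167 C [-0.1492  0.0522] z 0.0102 yaw 75.57 ft [-0.14  0.38 -0.11] w 0.06 q [ -32.2   31.1  104.2   -0.    44.6 -107.8]
top [(np.int32(21), array([-0.1094, -0.025 ]))]
scene [(np.int32(59), array([-0.1106, -0.024 ]))]
```

Emit:
{"api": "step_arm", "payload": {
  "targets": [
    [[-0.007,0,0],[0,0,0]],
    [[-0.014,0,0],[0,0,0]],
    [[-0.021,0,0],[0,0,0]],
    [[-0.028,0,0],[0,0,0]],
    [[-0.035,0,0],[0,0,0]],
    [[-0.042,0,0],[0,0,0]],
    [[-0.049,0,0],[0,0,0]],
    [[-0.056,0,0],[0,0,0]],
    [[-0.063,0,0],[0,0,0]],
    [[-0.07,0,0],[0,0,0]]
  ]
}}

```text
time_s: 5.55
position: [0.4644, -0.1463, 0.0102]
tool_rot: [[-0.968, 0.249, -0.0], [0.249, 0.968, 0.0], [0.0, 0.0, -1.0]]
ft_force: [-0.6, 0.2, -0.1]
grip_width: 0.0601
gripper_force: 0.1
```

Emit:
{"api": "step_arm", "payload": {
  "targets": [
    [[-0.007,0,0],[0,0,0]],
    [[-0.014,0,0],[0,0,0]],
    [[-0.021,0,0],[0,0,0]],
    [[-0.028,0,0],[0,0,0]],
    [[-0.035,0,0],[0,0,0]],
    [[-0.042,0,0],[0,0,0]],
    [[-0.049,0,0],[0,0,0]],
    [[-0.056,0,0],[0,0,0]],
    [[-0.063,0,0],[0,0,0]],
    [[-0.07,0,0],[0,0,0]]
  ]
}}

```text
time_s: 6.38
position: [0.4847, -0.1515, 0.0102]
tool_rot: [[-0.968, 0.249, -0.0], [0.249, 0.968, -0.0], [0.0, -0.0, -1.0]]
ft_force: [0.1, 0.7, -0.1]
grip_width: 0.0601
gripper_force: 0.4
```

```bash
python3 st.py 0.020 a2.png
```

```text
t 6.3833 C [-0.1072  0.0522] z 0.0102 yaw 75.58 ft [ 0.13  0.68 -0.07] w 0.0601 q [ -30.7   33.8   97.5   -0.    48.7 -106.3]
top []
scene [(np.int32(42), array([-0.0545,  0.2193])), (np.int32(34), array([-0.07, -0.02]))]
```

View pics/a2.png

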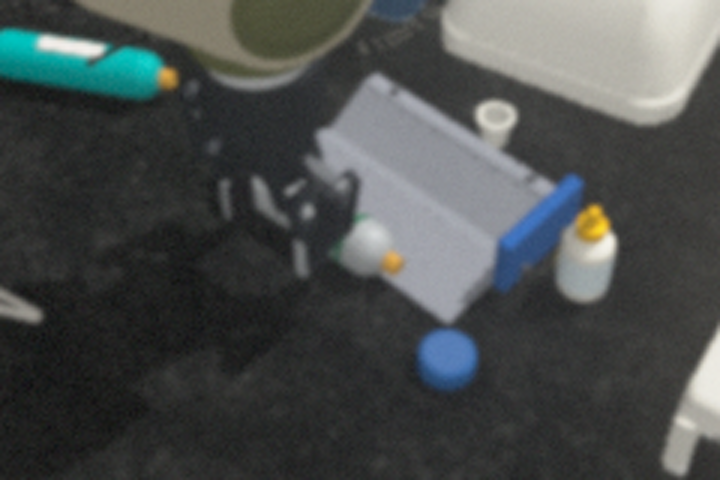

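The cylinder is at the foot of the ramp, its stop-side port at crop (392,262), nearly parallel to the groove. Next I push it up the ramp.

Emit:
{"api": "step_arm", "payload": {
  "targets": [
    [[-0.006,0,0],[0,0,0]],
    [[-0.012,0,0],[0,0,0]],
    [[-0.018,0,0],[0,0,0]],
    [[-0.024,0,0],[0,0,0]],
    [[-0.03,0,0],[0,0,0]],
    [[-0.036,0,0],[0,0,0]],
    [[-0.042,0,0],[0,0,0]],
    [[-0.048,0,0],[0,0,0]],
    [[-0.054,0,0],[0,0,0]],
    [[-0.06,0,0],[0,0,0]]
  ]
}}

```text
time_s: 7.32
position: [0.502, -0.156, 0.0102]
tool_rot: [[-0.968, 0.249, -0.0], [0.249, 0.968, 0.0], [0.0, 0.0, -1.0]]
ft_force: [-3.0, 1.0, 1.8]
grip_width: 0.0597
gripper_force: 1.6
```

Emit:
{"api": "step_arm", "payload": {
  "targets": [
    [[-0.006,0,-0.001],[0,0,0]],
    [[-0.012,0,-0.002],[0,0,0]],
    [[-0.018,0,-0.003],[0,0,0]],
    [[-0.024,0,-0.004],[0,0,0]],
    [[-0.03,0,-0.005],[0,0,0]],
    [[-0.036,0,-0.006],[0,0,0]],
    [[-0.042,0,-0.007],[0,0,0]],
    [[-0.048,0,-0.008],[0,0,0]],
    [[-0.054,0,-0.009],[0,0,0]],
    [[-0.06,0,-0.01],[0,0,0]]
  ]
}}

```text
time_s: 8.15
position: [0.5196, -0.1605, 0.0133]
tool_rot: [[-0.968, 0.249, 0.0], [0.249, 0.968, -0.0], [-0.0, -0.0, -1.0]]
ft_force: [-2.4, 0.8, 1.8]
grip_width: 0.0594
gripper_force: 1.6
```

```bash
python3 st.py 0.027
```

```text
t 8.15 C [-0.0712  0.0522] z 0.0133 yaw 75.57 ft [-2.4   0.84  1.85] w 0.0594 q [ -29.6   35.8   91.5   -0.    52.7 -105.2]
top []
scene [(np.int32(42), array([-0.0587,  0.213 ])), (np.int32(35), array([-0.0416, -0.0203]))]
```

Emit:
{"api": "step_arm", "payload": {
  "targets": [
    [[-0.005,0,-0.001],[0,0,0]],
    [[-0.01,0,-0.002],[0,0,0]],
    [[-0.015,0,-0.003],[0,0,0]],
    [[-0.02,0,-0.004],[0,0,0]],
    [[-0.025,0,-0.005],[0,0,0]],
    [[-0.03,0,-0.006],[0,0,0]],
    [[-0.035,0,-0.007],[0,0,0]],
    [[-0.04,0,-0.008],[0,0,0]],
    [[-0.045,0,-0.009],[0,0,0]],
    [[-0.05,0,-0.01],[0,0,0]]
  ]
}}

```text
time_s: 9.08
position: [0.5341, -0.1643, 0.0162]
tool_rot: [[-0.968, 0.249, -0.0], [0.249, 0.968, 0.0], [0.0, 0.0, -1.0]]
ft_force: [-3.6, 1.7, 1.1]
grip_width: 0.0601
gripper_force: 1.6
```

Emit:
{"api": "step_arm", "payload": {
  "targets": [
    [[-0.003,0,0],[0,0,0]],
    [[-0.006,0,0],[0,0,0]],
    [[-0.009,0,0],[0,0,0]],
    [[-0.012,0,0],[0,0,0]],
    [[-0.015,0,0],[0,0,0]],
    [[-0.018,0,0],[0,0,0]],
    [[-0.021,0,0],[0,0,0]],
    [[-0.024,0,0],[0,0,0]],
    [[-0.027,0,0],[0,0,0]],
    [[-0.03,0,0],[0,0,0]]
  ]
}}

```text
time_s: 9.92
position: [0.5428, -0.1665, 0.0162]
tool_rot: [[-0.968, 0.249, 0.0], [0.249, 0.968, -0.0], [-0.0, -0.0, -1.0]]
ft_force: [-2.5, 0.3, 0.7]
grip_width: 0.06
gripper_force: 1.0
```

```bash
python3 st.py 0.028
```

```text
t 9.9167 C [-0.0472  0.0522] z 0.0162 yaw 75.57 ft [-2.55  0.3   0.72] w 0.06 q [ -29.    37.2   87.3    0.    55.4 -104.6]
top []
scene [(np.int32(43), array([-0.0594,  0.2123])), (np.int32(33), array([-0.0151, -0.0183]))]
```

Emit:
{"api": "step_arm", "payload": {
  "targets": [
    [[-0.002,0,0],[0,0,0]],
    [[-0.004,0,0],[0,0,0]],
    [[-0.006,0,0],[0,0,0]],
    [[-0.008,0,0],[0,0,0]],
    [[-0.01,0,0],[0,0,0]],
    [[-0.012,0,0],[0,0,0]],
    [[-0.014,0,0],[0,0,0]],
    [[-0.016,0,0],[0,0,0]],
    [[-0.018,0,0],[0,0,0]],
    [[-0.02,0,0],[0,0,0]]
  ]
}}

```text
time_s: 10.85
position: [0.5485, -0.168, 0.0162]
tool_rot: [[-0.968, 0.249, 0.0], [0.249, 0.968, -0.0], [-0.0, -0.0, -1.0]]
ft_force: [1.0, 0.5, 0.1]
grip_width: 0.0596
gripper_force: 0.0
```

```bash
python3 st.py 0.023
```

```text
t 10.85 C [-0.0413  0.0522] z 0.0162 yaw 75.57 ft [1.04 0.45 0.14] w 0.0596 q [ -28.8   37.7   86.3   -0.    56.  -104.4]
top []
scene [(np.int32(42), array([-0.0563,  0.2166])), (np.int32(32), array([ 0.0023, -0.019 ]))]
```

Emit:
{"api": "step_arm", "payload": {
  "targets": [
    [[0.03,0,0],[0,0,0]],
    [[0.06,0,-0.02],[0,0,0]],
    [[0.06,0,-0.1],[0,0,0]],
    [[0.06,0,-0.2],[0,0,0]],
    [[0.06,0,-0.28],[0,0,0]],
    [[0.06,0,-0.28],[0,0,0]]
  ]
}}

```text
time_s: 11.45
position: [0.5325, -0.1643, 0.1053]
tool_rot: [[-0.968, 0.249, 0.007], [0.249, 0.969, -0.004], [-0.008, -0.002, -1.0]]
ft_force: [0.1, -0.9, 0.5]
grip_width: 0.0599
gripper_force: 0.0
```

Emit:
{"api": "step_arm", "payload": {
  "targets": [
    [[0,0.1,0],[0,0,0]],
    [[-0.05,0.2,0],[0,0,0]],
    [[-0.1,0.3,0],[0,0,0]],
    [[-0.15,0.38,0],[0,0,0]],
    [[-0.197,0.4,0],[0,0,0]],
    [[-0.197,0.4,0],[0,0,0]],
    [[-0.197,0.4,0],[0,0,0]],
    [[-0.197,0.4,0],[0,0,0]]
  ],
  "jaw": 0
}}

```text
time_s: 12.12
position: [0.6171, -0.0624, 0.1]
tool_rot: [[-0.968, 0.25, -0.001], [0.25, 0.968, 0.0], [0.001, -0.0, -1.0]]
ft_force: [0.1, -0.2, 0.9]
grip_width: -0.0006
gripper_force: 0.0
```

```bash
python3 st.py 0.023 a3.png
```

```text
t 12.1167 C [-0.0012  0.1716] z 0.1 yaw 75.54 ft [ 0.12 -0.22  0.93] w -0.0006 q [-16.7  35.3  73.5  -0.   71.2 -92.2]
top [(np.int32(34), array([0.0014, 0.1316])), (np.int32(19), array([ 0.0014, -0.0205]))]
scene [(np.int32(42), array([-0.0563,  0.2166])), (np.int32(30), array([0.0039, 0.1368])), (np.int32(32), array([ 0.0023, -0.019 ]))]
```

View pics/a3.png

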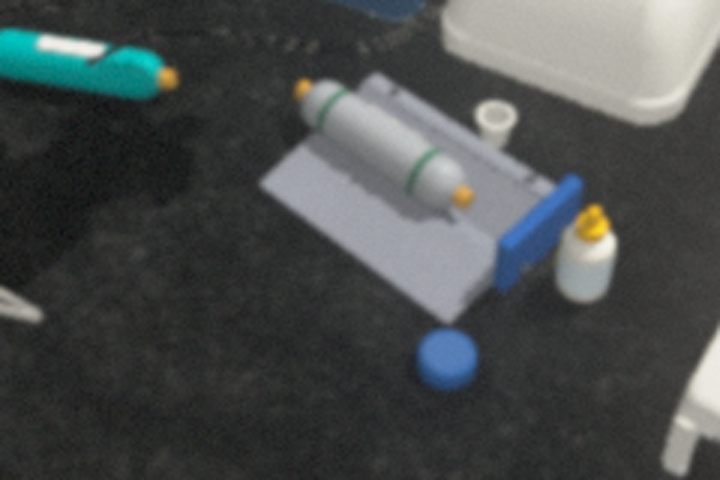

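The cylinder lies in the groove, ports at crop (303,90) and (463,196), with a gap to the stop. I'll lower the shut fingers beyond the free end and slide it.

Emit:
{"api": "step_arm", "payload": {
  "targets": [
    [[-0.007,0,0.08],[0,0,0]],
    [[-0.007,0,0.16],[0,0,0]],
    [[-0.007,0,0.22],[0,0,0]],
    [[-0.007,0,0.26],[0,0,0]],
    [[-0.007,0,0.27],[0,0,0]],
    [[-0.007,0,0.27],[0,0,0]],
    [[-0.007,0,0.27],[0,0,0]]
  ]
}}

```text
time_s: 12.8
position: [0.6204, -0.0629, 0.0201]
tool_rot: [[-0.968, 0.25, 0.001], [0.25, 0.968, -0.0], [-0.001, -0.0, -1.0]]
ft_force: [-0.0, -0.6, 0.2]
grip_width: 0.0001
gripper_force: 0.0
```

Emit:
{"api": "step_arm", "payload": {
  "targets": [
    [[0,-0.008,0],[0,0,0]],
    [[0,-0.016,0],[0,0,0]],
    [[0,-0.024,0],[0,0,0]],
    [[0,-0.03,0],[0,0,0]],
    [[0,-0.035,0],[0,0,0]],
    [[0,-0.04,0],[0,0,0]],
    [[0,-0.045,0],[0,0,0]],
    [[0,-0.05,0],[0,0,0]],
    [[0,-0.055,0],[0,0,0]],
    [[0,-0.06,0],[0,0,0]]
  ]
}}

```text
time_s: 13.63
position: [0.6157, -0.08, 0.0192]
tool_rot: [[-0.968, 0.249, -0.0], [0.249, 0.968, 0.0], [0.0, -0.0, -1.0]]
ft_force: [-0.0, 0.3, -0.7]
grip_width: -0.0003
gripper_force: 0.0
```

Emit:
{"api": "step_arm", "payload": {
  "targets": [
    [[0,-0.005,0],[0,0,0]],
    [[0,-0.01,0],[0,0,0]],
    [[0,-0.015,0],[0,0,0]],
    [[0,-0.02,0],[0,0,0]],
    [[0,-0.025,0],[0,0,0]],
    [[0,-0.03,0],[0,0,0]],
    [[0,-0.035,0],[0,0,0]],
    [[0,-0.04,0],[0,0,0]],
    [[0,-0.045,0],[0,0,0]],
    [[0,-0.05,0],[0,0,0]]
  ]
}}

```text
time_s: 14.47
position: [0.6119, -0.0945, 0.0192]
tool_rot: [[-0.968, 0.249, -0.0], [0.249, 0.968, 0.0], [0.0, 0.0, -1.0]]
ft_force: [0.8, 1.3, 0.0]
grip_width: 0.0002
gripper_force: 0.9
```

```bash
python3 st.py 0.023
```

```text
t 14.4667 C [0.0018 0.1391] z 0.0192 yaw 75.58 ft [0.84 1.34 0.05] w 0.0002 q [-19.7  40.8  78.2   0.   61.  -95.3]
top [(np.int32(19), array([ 0.0012, -0.0294]))]
scene [(np.int32(41), array([-0.0563,  0.2168])), (np.int32(30), array([0.0034, 0.1272])), (np.int32(32), array([ 0.0026, -0.0282]))]
```

Emit:
{"api": "step_arm", "payload": {
  "targets": [
    [[0,-0.005,0],[0,0,0]],
    [[0,-0.01,0],[0,0,0]],
    [[0,-0.015,0],[0,0,0]],
    [[0,-0.02,0],[0,0,0]],
    [[0,-0.025,0],[0,0,0]],
    [[0,-0.03,0],[0,0,0]],
    [[0,-0.035,0],[0,0,0]],
    [[0,-0.04,0],[0,0,0]],
    [[0,-0.045,0],[0,0,0]],
    [[0,-0.05,0],[0,0,0]]
  ]
}}

```text
time_s: 15.4
position: [0.6082, -0.1091, 0.0192]
tool_rot: [[-0.968, 0.249, -0.0], [0.249, 0.968, 0.0], [0.0, 0.0, -1.0]]
ft_force: [-0.0, 2.1, -0.2]
grip_width: 0.0001
gripper_force: 0.9
```

Emit:
{"api": "step_arm", "payload": {
  "targets": [
    [[0,-0.005,0],[0,0,0]],
    [[0,-0.01,0],[0,0,0]],
    [[0,-0.015,0],[0,0,0]],
    [[0,-0.02,0],[0,0,0]],
    [[0,-0.025,0],[0,0,0]],
    [[0,-0.03,0],[0,0,0]],
    [[0,-0.035,0],[0,0,0]],
    [[0,-0.04,0],[0,0,0]],
    [[0,-0.045,0],[0,0,0]],
    [[0,-0.05,0],[0,0,0]]
  ]
}}

```text
time_s: 16.23
position: [0.6044, -0.1237, 0.0192]
tool_rot: [[-0.968, 0.249, -0.0], [0.249, 0.968, -0.0], [0.0, -0.0, -1.0]]
ft_force: [-0.4, 2.3, 0.6]
grip_width: 0.0002
gripper_force: 0.9
```

```bash
python3 st.py 0.023
```

```text
t 16.2333 C [0.0018 0.109 ] z 0.0192 yaw 75.58 ft [-0.44  2.28  0.65] w 0.0002 q [-22.5  40.6  78.6  -0.   60.8 -98.1]
top [(np.int32(21), array([ 0.0008, -0.0602]))]
scene [(np.int32(42), array([-0.0563,  0.2166])), (np.int32(25), array([0.0037, 0.0972])), (np.int32(13), array([ 0.0029, -0.0552]))]
```

Emit:
{"api": "step_arm", "payload": {
  "targets": [
    [[0,-0.002,0],[0,0,0]],
    [[0,-0.004,0],[0,0,0]],
    [[0,-0.006,0],[0,0,0]],
    [[0,-0.008,0],[0,0,0]],
    [[0,-0.01,0],[0,0,0]],
    [[0,-0.012,0],[0,0,0]],
    [[0,-0.014,0],[0,0,0]]
  ]
}}

```text
time_s: 16.92
position: [0.6034, -0.1276, 0.0192]
tool_rot: [[-0.968, 0.249, -0.0], [0.249, 0.968, -0.0], [0.0, -0.0, -1.0]]
ft_force: [0.2, 2.1, 0.0]
grip_width: -0.0001
gripper_force: 0.9
```

Emit:
{"api": "step_arm", "payload": {
  "targets": [
    [[0,-0.001,0],[0,0,0]],
    [[0,-0.002,0],[0,0,0]],
    [[0,-0.003,0],[0,0,0]]
  ]
}}

```text
time_s: 17.17
position: [0.6032, -0.1285, 0.0192]
tool_rot: [[-0.968, 0.249, -0.0], [0.249, 0.968, 0.0], [0.0, 0.0, -1.0]]
ft_force: [-0.2, 1.8, 0.4]
grip_width: -0.0
gripper_force: 0.9
```

```bash
python3 st.py 0.023
```

```text
t 17.1667 C [0.0018 0.1041] z 0.0192 yaw 75.57 ft [-0.19  1.85  0.43] w -0.0 q [-23.   40.6  78.6  -0.   60.8 -98.6]
top [(np.int32(22), array([ 0.0011, -0.065 ]))]
scene [(np.int32(41), array([-0.0565,  0.2166])), (np.int32(24), array([0.0042, 0.0921]))]
```

Emit:
{"api": "step_arm", "payload": {
  "targets": [
    [[0,-0.001,0],[0,0,0]],
    [[0,-0.002,0],[0,0,0]],
    [[0,-0.003,0],[0,0,0]]
  ]
}}

```text
time_s: 17.52
position: [0.603, -0.129, 0.0192]
tool_rot: [[-0.968, 0.249, 0.0], [0.249, 0.968, 0.001], [0.0, 0.001, -1.0]]
ft_force: [1.3, 5.1, -0.2]
grip_width: -0.0002
gripper_force: 2.2
```

Emit:
{"api": "step_arm", "payload": {
  "targets": [
    [[0,-0.001,0],[0,0,0]],
    [[0,-0.002,0],[0,0,0]],
    [[0,-0.002,0],[0,0,0]]
  ]
}}

```text
time_s: 17.77
position: [0.603, -0.1292, 0.0192]
tool_rot: [[-0.968, 0.249, 0.0], [0.249, 0.968, 0.001], [0.0, 0.001, -1.0]]
ft_force: [1.5, 6.8, -0.7]
grip_width: 0.0
gripper_force: 3.0
```

The force rose from 2 N to 7 N with no more travel, so the port is against the stop. I'll back off and look.

Emit:
{"api": "step_arm", "payload": {
  "targets": [
    [[0,0,0],[0,0,0]],
    [[0,0,0],[0,0,0]],
    [[0,0.005,0],[0,0,0]],
    [[0,0.015,0],[0,0,0]],
    [[0,0.03,0],[0,0,0]],
    [[0,0.06,0],[0,0,0]],
    [[0,0.1,0],[0,0,0]],
    [[0,0.1,-0.05],[0,0,0]],
    [[0,0.1,-0.15],[0,0,0]],
    [[0,0.1,-0.25],[0,0,0]]
  ]
}}

```text
time_s: 18.6
position: [0.61, -0.0994, 0.0943]
tool_rot: [[-0.969, 0.248, -0.002], [0.248, 0.969, 0.001], [0.003, 0.0, -1.0]]
ft_force: [0.4, -0.8, 0.3]
grip_width: -0.0001
gripper_force: 0.0
```

Emit:
{"api": "step_arm", "payload": {
  "targets": [
    [[0,0.1,-0.1],[0,0,0]],
    [[0,0.2,-0.2],[0,0,0]],
    [[0,0.3,-0.3],[0,0,0]],
    [[0,0.3,-0.3],[0,0,0]],
    [[0,0.3,-0.3],[0,0,0]],
    [[0,0.3,-0.3],[0,0,0]]
  ]
}}

```text
time_s: 19.1
position: [0.6323, -0.0132, 0.1834]
tool_rot: [[-0.969, 0.248, -0.001], [0.248, 0.969, -0.0], [0.001, -0.0, -1.0]]
ft_force: [0.1, 0.5, -0.7]
grip_width: -0.0002
gripper_force: 0.0
```

```bash
python3 st.py 0.023 a4.png; python3 - <<'E'
from h import *
cv2.imwrite('pics/a5.png',cv2.resize(grab('top')['img'][150:290,270:450],None,fx=4,fy=4,interpolation=cv2.INTER_CUBIC)[...,::-1])
E
```

```text
t 19.1 C [0.0013 0.223 ] z 0.1834 yaw 75.62 ft [ 0.09  0.5  -0.65] w -0.0002 q [-11.9  32.1  64.7  -0.   83.2 -87.5]
top [(np.int32(19), array([0.0013, 0.0861])), (np.int32(22), array([ 0.0011, -0.065 ]))]
scene [(np.int32(42), array([-0.0563,  0.2166])), (np.int32(20), array([0.0034, 0.0911]))]
```

View pics/a5.png

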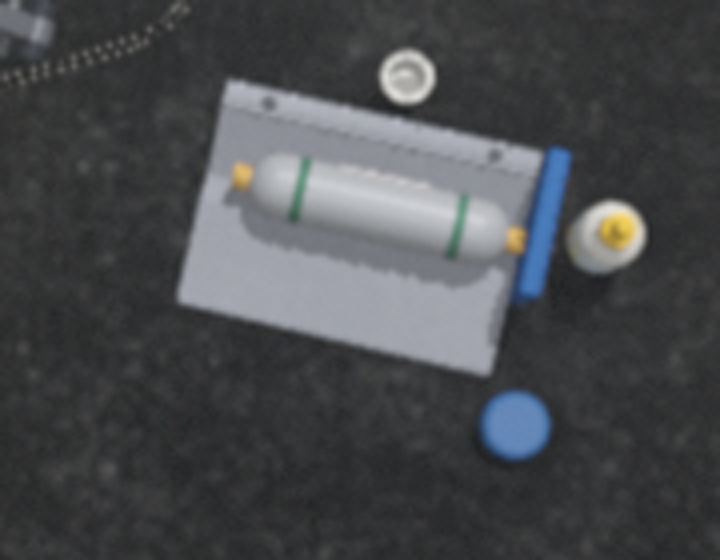

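The cylinder lies seated with its port at crop (516,238) against the blue stop. The cup (407,77), bottle (606,236) and cap (516,425) haven't moved.

```bash
python3 -c "
from rig import close_job; print(close_job())"
```

```text
the job is handed in; nothing more can be done
None
```

The steel cylinder lies seated in the V groove with its port against the blue end stop; the bottle, cap and cup did not move, the arm is clear, and the job is handed in at about 19 s (no verdict was returned).

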